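Return the cell changer to the blank and zero the spectrophotometer

TASK

Get the spectrophotometer ready for the next reading: push the knob of the cell-changer lever all the way in, past the middle click to its inner stop, so that the blank stands in the beam, and swing the open sample-compartment lid fully down. With the blank in and the lid shut, press the zero key, the wide bar on the sloping panel, and let it spring back. It is all done with the fingertips: pick nothing up, leave the other keys alone and leave the glassware and other loose things standing where they are.

Things in the scene. Friction and masses are not known exactly. Their poses are not given: they have to be found in the camera images.
- spectro: White benchtop spectrophotometer, fixed, 300 deep x 440 wide x 150 high (mm). Origin: on the bench at mid width, 170 mm behind its front face; x points from front to rear (the way the lever is pushed), y to the operator's left. Left half: key panel sloping up rearwards by 10 degrees from 93 mm, display, flat top. Right half: sample compartment, walls 140 mm high, with the lid.
- lever_knob (a point): Centre of the front face of the lever's knob: bare aluminium cylinder 25 mm across, 24 mm long, axis level along the instrument's x, on an 8 mm steel rod 75 mm above the bench, 100 mm right of mid width. The face stands 105 mm ahead of the instrument's front face at the start, 55 mm when fully in. Clear all round but for low glassware 75 mm or more to either side.
- lever (a joint): How far the lever is pushed in, m, along the instrument's +x: 0 fully out (start), 0.025 the middle click (3 mm of play either way), 0.050 the inner stop (blank in the beam). About 6 N is needed to leave the outer stop and 6 N again to leave the click, where it stays if the push ends there; from about 0.043 on it is drawn to the inner stop and stays.
- lid_front (a point): Point on the lid's upper (outer) face at mid width, 150 mm from the hinge line and 15 mm from the front edge; moves with the lid. Its axes are the instrument's when the lid is shut. The lid is a white plate 165 mm long, 176 mm wide, 20 mm thick, with a small finger tab (11 mm) in the middle of its front edge.
- lid_hinge (a point): Middle of the lid's hinge line, which runs along the instrument's y at the rear of the compartment, 145 mm above the bench, level with the lid's underside (the upper face lies 20 mm outward).
- lid (a joint): Lid angle, rad: 0 shut (lid level, at its stop), positive open with the front edge raised; starts between 0.85 and 1.15. A friction hinge (0.3 N m): the lid stays at any angle where it is left and does not fall shut; a few newtons near its front edge push it down.
- zero_key_top (a point): Centre of the top of the zero key: a light grey bar 24 mm (front to rear) by 52 mm wide standing 8 mm above the sloping panel at the front, its top tilted with the panel by 10 degrees (front edge lower); z of its frame points out of the panel.
- zero_key (a joint): How far the zero key is pressed, m: 0 up, 0.004 fully down; it springs back. About 1.4 N starts it and 4.2 N bottoms it; it counts from 0.0025.
- key_a (a joint): Press of the left one of three small grey keys, 16 x 18 mm, in a row 48 mm behind the zero key, 38 mm apart, m, 0 up to 0.004; not to be pressed.
- key_b (a joint): Press of the middle one of the three small keys, m, 0 up; not to be pressed.
- key_c (a joint): Press of the right one of the three small keys, m, 0 up; not to be pressed.
- beaker: Empty glass beaker, 52 mm across, 68 mm high, standing ahead of the instrument's left half; origin at the middle of its underside.
- vial1: Small amber screw-cap vial, 22 mm across, 46 mm high, standing to the right of the lever; origin at the middle of its underside.
- vial2: A second such vial, farther right.
- reagent: Amber reagent bottle, 70 mm across, 145 mm high, standing at the left; origin at the middle of its underside.
- flask: Stoppered volumetric flask, 64 mm across, 142 mm high, standing at the right; origin at the middle of its underside.
- cuvette_box: White plastic cuvette box, 76 x 121 x 44 mm, at the right; origin at the middle of its underside.
- pipette: Micropipette lying on the bench, 245 mm long and 26 mm high, at the left; origin under its middle, its x along it towards the tip.

How it is judged:
On the way:
1. the zero key is pressed with the lever at its inner stop and the lid shut (value of joint zero_key above 0.0025 m and value of joint lever above 0.047 m and value of joint lid below 0.03 rad), for 0.04 s.
At the end, for the whole second after the job is handed in: The lever is at its inner stop (within 3 mm), the lid is shut (within 0.03 rad, 5 mm at its front edge) and the zero key has been pressed and is up again (within 1 mm) (value of joint lever above 0.047 m and value of joint lid below 0.03 rad and value of joint zero_key below 0.001 m); the robot touches nothing.
It fails at once if the zero key is pressed before the lever is fully in and the lid is shut (value of joint zero_key above 0.0025 m and (value of joint lever below 0.047 m or value of joint lid above 0.03 rad)).
It fails at once if another key is pressed (value of joint any of key_a, key_b, key_c above 0.002 m).
It fails at once if a loose thing is picked up, knocked or shifted by more than 20 mm (distance of any of beaker, vial1, vial2, reagent, flask, cuvette_box, pipette from where it was at the start of the episode above 0.02 m).
It also fails if it takes over 54 s, if anything falls off the work surface, if the arm or the gripper's body presses on something with over 40 N, if the wrist force passes 120 N, or if a joint passes its speed limit or range.

ROBOT

A 6-joint arm with a two-finger parallel gripper is mounted at the origin on the work surface. World frame = base frame: x ahead of the robot, y to its left, z up, the work surface at z = 0. Lengths are in m, angles in rad, forces in N, time in s.
With the tool pointing down it reaches from about 0.25 to 0.775 m from the base axis. Payload 4 kg.
Tool frame: the origin (TCP) lies at the very end of the fingers, on their centre line; the grasp point (between the pads) lies hold_point_z behind it (hold_point_z is the distance from the TCP to the grasp point, in m); z points along the fingers, y is the direction in which the jaws open and shut (so a half turn about z gives the same grasp; the last joint's range is limited). The gripper opens to 94 mm and grips with 3 to 60 N. Pads are 16 mm wide; open, the fingers measure 119 mm over their backs; the gripper's body (75 mm by 177 mm) begins 78 mm behind the grasp point.
Start: joints at [-1.431, 0.087, 1.371, -0, 1.684, -0.103], TCP at [0.132, -0.534, 0.206] pointing down, gripper open.
Joint ranges: [-3.1, 3.1], [-0.76, 2.03], [0.27, 2.55], [-1.08, 4.22], [0.17, 2.65], [-2.57, 2.57]. Speed limits (rad/s): [2.79, 2.79, 3.14, 3.14, 3.14, 3.14].

INTERFACE

Orientations are given as [roll, pitch, yaw] about the fixed x, y, z axes, in that order (R = Rz(yaw) Ry(pitch) Rx(roll)).
In Python, from bench import * gives the robot as it stands.
- The arm moves only by the tool step_arm, never from a script. Its argument "increments" is text: rows parted by semicolons, each of 6 numbers parted by spaces: the shift along the tool's x, y, z in cm, then the turn, a rotation vector about the tool's x, y, z in rad. A call has 1 to 5 rows; each row shifts and turns the commanded pose from where the row before left it, along the tool's axes as they then stand; what a row does not reach is not made up. A row lasts 1/10 s, in which the tool goes at most 50 mm and 8.59 degrees, less where a joint would pass 70% of its speed; a pose out of reach is approached as far as the arm can. A call is refused whole if a number of a shift passes 5 or a number of a turn 0.15, either way. A call with a gripper value outside its range is refused whole. "claw" is the gripper's target within -1 to 1 (shut at 1, half-way at 0, fully open at -1), set as the call begins (left out, the last holds). The fingers move at their own pace and stop on an object; the grip force is fixed at half the most. Time passes only in rows, so rows that do not move let the fingers close. It gives the time, the measured TCP pose, the force and the opening at its end, in the units of the state.
- get_obs(): the state, without advancing time (a new reading comes with each control period).
- snapshot(name): name is "scene" or "top"; returns the picture (420x560x3 uint8, red, green, blue); there is no depth.
- calibration(name): a dict with "camera_matrix" (3x3 intrinsics, pixels), "eye" and "orientation" of the camera in the world. Camera axes: x right, y up, looking along -z (the intrinsics and any distortion apply to the point x, -y, -z); pixel columns grow to the right and rows downward; lengths in m; the calibration is good to about 2 mm. A picture is of the moment at which its call begins. calibration takes no time and is no camera call.
- close_job(): hands the job in, once; it reports no verdict.
The state is a dict: "time": time; "joint_positions": joint angles; "qvel": joint speeds; "joint_torque": joint torques, N m; "tool_pos": TCP position; "ee_rot": TCP orientation; "wrist_force": force on the tool from outside, world axes, zero at the start; "wrist_torque": the same for the moment, N m; "width": finger opening in m.
Only numpy, scipy, OpenCV 4.12 (cv2) and the standard library are available. Lean on these libraries where they do the work, as an engineer would, in place of code of your own. Each camera call takes 0.05 s, during which the arm holds its last target. There are 200 camera calls.

## Working session

There is one attempt and no reset: what is moved stays moved. The work goes in short steps, Python scripts to look and compute and a tool call to move; the robot and the scene stay as the last step left them, time stands still between calls to the robot, and variables do not carry over. Pictures are saved under pics/ and viewed, about 8 in all and at most 12, crops included, and the job is handed in when it is done.

Besides the shell and the picture viewer there is one more tool, called after "Emit:" as name(argument=value, ...), one argument or row to a line, values as JSON. step_arm: Moves the arm, as the interface text tells. Its arguments: {"type":"object","properties":{"increments":{"type":"string"},"claw":{"type":"number"}},"required":["increments"]}

```bash
mkdir -p pics
python3 - <<'E'
from bench import *
import cv2
for n in ("scene","top"):
    im=snapshot(n); cv2.imwrite(f"pics/{n}0.png",cv2.cvtColor(im,cv2.COLOR_RGB2BGR))
    print(n,calibration(n))
o=get_obs();print(o)
E
ls
```

```text
scene {'camera_matrix': array([[430.1884235 ,   0.        , 281.40446768],
       [  0.        , 430.1884235 , 204.94160532],
       [  0.        ,   0.        ,   1.        ]]), 'eye': array([ 1.08307378, -0.67082031,  0.99129483]), 'orientation': array([ 0.7763758 , -0.0058655 ,  0.68901663])}
top {'camera_matrix': array([[397.63891453,   0.        , 284.11045271],
       [  0.        , 397.63891453, 207.7094245 ],
       [  0.        ,   0.        ,   1.        ]]), 'eye': array([ 0.40017847, -0.01266119,  1.26968042]), 'orientation': array([ 0.12565462, -0.0118844 , -1.56359409])}
{'time': 0.1, 'joint_positions': array([-1.43110829e+00,  8.78895859e-02,  1.37207083e+00, -2.49214382e-05,
        1.68362551e+00, -1.03108242e-01]), 'qvel': array([-5.70462297e-04, -2.44974440e-03, -4.65860462e-03, -6.40989643e-05,
       -1.20806952e-03, -1.16221702e-03]), 'joint_torque': array([ 1.51315322e-03, -3.41252732e+01, -3.03303838e+01,  7.18166004e-02,
        3.04113398e-02, -9.42800602e-05]), 'tool_pos': array([ 0.13214331, -0.53338083,  0.20443298]), 'ee_rot': array([-3.13960742e+00, -1.80521181e-04,  2.42793321e-01]), 'wrist_force': array([ 0.56545932, -0.55974865,  0.27199364]), 'wrist_torque': array([0.00383417, 0.0529948 , 0.05154968]), 'width': 0.09382328419910067}
pics
```

View pics/scene0.png

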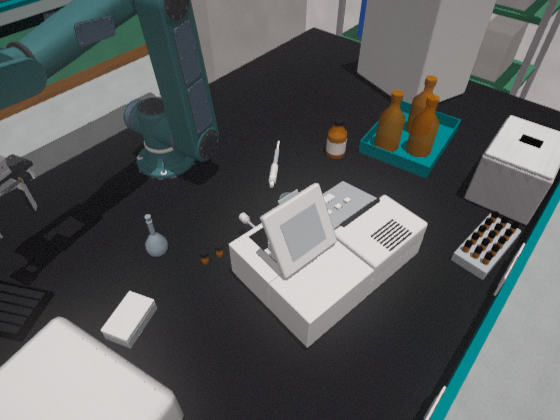

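View pics/top0.png

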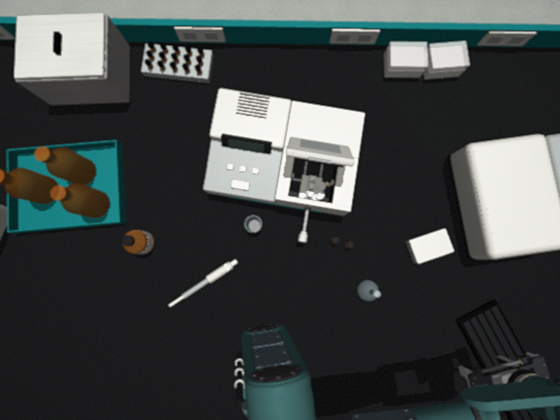

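The scene view shows the instrument with its lid open at about (300,230) and the knob at (244,217). The top view shows the zero key at (241,185), the knob at (303,237), the small keys at row ~169, the vials at (335,241) and (349,244), and the beaker at (254,225). I'll enlarge both for exact pixels.

Run:
```python
import cv2
a=cv2.imread("pics/top0.png")[80:260,195:375]; cv2.imwrite("pics/topc.png",cv2.resize(a,None,fx=3.333,fy=3.333,interpolation=cv2.INTER_CUBIC))
a=cv2.imread("pics/scene0.png")[175:325,225:425]; cv2.imwrite("pics/scenec.png",cv2.resize(a,None,fx=4,fy=4,interpolation=cv2.INTER_CUBIC))
```

```text
(no output)
```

View pics/topc.png

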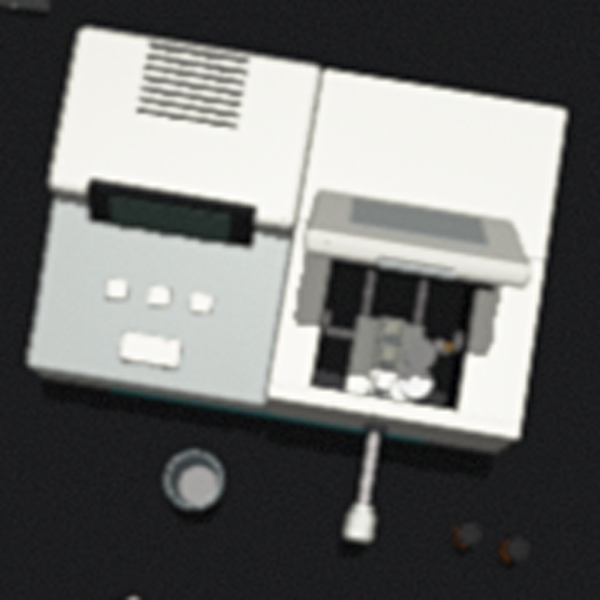

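View pics/scenec.png

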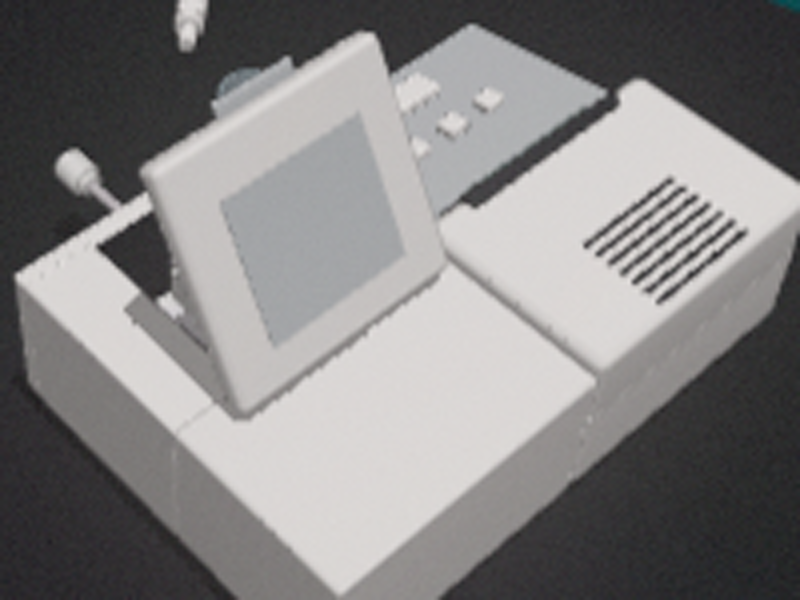

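The crops show these positions, in crop pixels:
- **Top view:** knob (360,522), zero key (150,350), right-front top corner (521,437), right-rear (567,108), left-rear (80,28).
- **Scene view:** knob (78,171), right-front (18,275), right-rear (338,592). The lid's front edge runs from (150,170) to (372,38).

```bash
cat > h.py <<'E'
import numpy as np
from bench import *
from scipy.spatial.transform import Rotation as R
def ray(n,p):
    c=calibration(n); 
    p=(195+(p[0]+.5)/3.3333-.5,80+(p[1]+.5)/3.3333-.5) if n=="top" else (225+(p[0]+.5)/4-.5,175+(p[1]+.5)/4-.5)
    d=np.linalg.solve(c["camera_matrix"],[p[0],p[1],1]); d=R.from_euler("xyz",c["orientation"]).apply([d[0],-d[1],-d[2]])
    return c["eye"],d/np.linalg.norm(d)
def plane(n,p,z):
    e,d=ray(n,p); return e+d*(z-e[2])/d[2]
def tri(p,q):
    (a,u),(b,v)=ray("top",p),ray("scene",q)
    s=np.linalg.lstsq(np.c_[u,-v],b-a,rcond=None)[0]; P,Q=a+s[0]*u,b+s[1]*v
    return (P+Q)/2,np.linalg.norm(P-Q)
E
python3 - <<'E'
from h import *
np.set_printoptions(precision=4,suppress=True)
T=dict(knob=((360,522),(78,171)),rf=((521,437),(18,275)),rr=((567,108),(338,592)),lf=((28,367),(472,25)),key=((150,350),(416,92)),kb=((159,295),(453,125)),ka=((117,289),(488,99)),lidR=((529,283),(145,168)),lidL=((307,248),(372,36)),lidhR=((519,222),(240,412)))
for k,(a,b) in T.items(): print(k,*tri(a,b))
for k,z in (("knob",.075),("rf",.14),("rr",.14),("lf",.093),("key",.104)): print(k,plane("top",T[k][0],z),plane("scene",T[k][1],z))
print("lr",plane("top",(80,28),.15),"mid front",plane("top",(268,402),.14))
for c in((468,533),(515,549)): print(plane("top",c,.046))
print("beaker",plane("top",(195,482),.06))
E
```

```text
knob [ 0.4652 -0.082   0.0765] 6.41285395824779e-05
rf [ 0.5378 -0.2149  0.1391] 0.005402838635367721
rr [ 0.831  -0.2618  0.1393] 0.00043578004210969196
lf [0.6026 0.219  0.0887] 0.002274717320238168
key [0.6189 0.1104 0.107 ] 0.010403507205749304
kb [0.6641 0.0997 0.1116] 0.0006514793294612478
ka [0.6691 0.1371 0.1124] 0.0008132074677792497
lidR [ 0.6361 -0.196   0.2913] 0.0032108060314220976
lidL [ 0.665  -0.0262  0.2869] 0.00887090067373878
lidhR [ 0.7219 -0.2141  0.1564] 0.0016849476074573431
knob [ 0.4653 -0.0821  0.075 ] [ 0.4641 -0.081   0.075 ]
rf [ 0.5359 -0.2167  0.14  ] [ 0.5403 -0.2135  0.14  ]
rr [ 0.8305 -0.2618  0.14  ] [ 0.8313 -0.262   0.14  ]
lf [0.601  0.2174 0.093 ] [0.6056 0.2158 0.093 ]
key [0.6155 0.1072 0.104 ] [0.6206 0.1174 0.104 ]
lr [0.8952 0.1704 0.15  ] mid front [0.5643 0.0011 0.14  ]
[ 0.4575 -0.1835  0.046 ]
[ 0.4431 -0.2267  0.046 ]
beaker [0.5015 0.0681 0.06  ]
```

Triangulated points fit the stated sizes:
- **Instrument:** yaw is about -0.152 and the origin about (0.737,-0.024).
- **Knob:** its face is near (0.452,-0.081,0.075).
- **Lid:** it is open about 1.0 rad, with the hinge at instrument x≈-0.003 and y≈-0.10.
- **Zero key:** it is near (0.6155,0.107,0.106).

Next I shut the fingers, align the yaw and move in front of the knob.

Emit:
step_arm(
  increments="0 0 -1.5 0 0 0.132; 0 0 -1.5 0 0 0.132; 0 0 -1.5 0 0 0.131; 1.87 -4.5 0 0 0 0; 1.87 -4.5 0 0 0 0",
  claw=1,
)

```text
time: 0.6
tool_pos: [0.1829, -0.4502, 0.2498]
ee_rot: [-3.14, 0.0, -0.155]
wrist_force: [0.5, -0.1, 0.2]
width: 0.0573
```

Emit:
step_arm(
  increments="1.87 -4.5 0 0 0 0; 1.87 -4.5 0 0 0 0; 1.87 -4.5 0 0 0 0; 1.87 -4.5 0 0 0 0; 1.87 -4.5 0 0 0 0",
)

```text
time: 1.1
tool_pos: [0.3097, -0.2404, 0.2501]
ee_rot: [-3.141, 0.0, -0.153]
wrist_force: [0.7, -0.9, 1.1]
width: 0.0172
```

Emit:
step_arm(
  increments="1.87 -4.5 0 0 0 0; 1.87 -4.5 0 0 0 0; 1.87 -4.5 0 0 0 0; 1.87 -4.5 0 0 0 0; 0 0 0 0 0 0",
)

```text
time: 1.6
tool_pos: [0.4121, -0.0707, 0.2497]
ee_rot: [-3.139, 0.001, -0.142]
wrist_force: [-0.3, -1.0, 0.1]
width: 0.0003
```

Emit:
step_arm(
  increments="0 0.4 4.6 0 0 0; 0 0 4.7 0 0 0; 0 0 4.7 0 0 0; 0 0 4.7 0 0 0; 0 0 0 0 0 0",
)

```text
time: 2.1
tool_pos: [0.4026, -0.0783, 0.0557]
ee_rot: [-3.139, 0.018, -0.153]
wrist_force: [-0.7, 1.4, 0.1]
width: 0.0001
```

Run:
```python
from h import *
import cv2
out=[]
for n,s in(("top",np.s_[130:280,220:420]),("scene",np.s_[130:280,170:370])):
    im=snapshot(n)[s]; out.append(cv2.resize(im,None,fx=2,fy=2,interpolation=cv2.INTER_CUBIC))
cv2.imwrite("pics/pre.png",cv2.cvtColor(np.hstack(out),cv2.COLOR_RGB2BGR))
o=get_obs();print(o["tool_pos"],o["ee_rot"])
```

```text
[ 0.40938655 -0.08032523  0.06358669] [ 3.14152941e+00  1.69298582e-03 -1.53218808e-01]
```

View pics/pre.png

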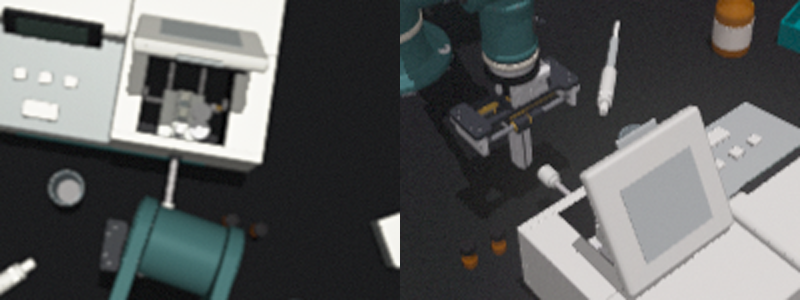

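The closed fingers stand just ahead of the knob (scene panel: fingertips at (520,160), knob at (547,175)). They clear the beaker and the vials. Lateral offset is about 5 mm, which I correct while pushing.

Emit:
step_arm(
  increments="1.2 -0.5 0 0 0 0; 1.2 0 0 0 0 0; 1 0 0 0 0 0; 1 0 0 0 0 0; 1 0 0 0 0 0",
)

```text
time: 2.7
tool_pos: [0.4649, -0.0834, 0.065]
ee_rot: [3.141, 0.001, -0.152]
wrist_force: [-2.2, 0.3, 1.8]
width: 0.0004
```

Emit:
step_arm(
  increments="1 0 0 0 0 0; 0.8 0 0 0 0 0; 0.8 0 0 0 0 0; 0.4 0 0 0 0 0; 0 0 0 0 0 0",
)

```text
time: 3.2
tool_pos: [0.4905, -0.0873, 0.0642]
ee_rot: [3.141, 0.01, -0.152]
wrist_force: [-16.4, 1.4, 11.9]
width: 0.0008
```

Emit:
step_arm(
  increments="0.2 0 0 0 0 0; 0 0 0 0 0 0",
)

```text
time: 3.4
tool_pos: [0.4905, -0.0873, 0.0641]
ee_rot: [3.141, 0.014, -0.152]
wrist_force: [-19.8, 3.7, 14.6]
width: 0.0005
```

The arm stopped and the force rose, so the lever is at a stop. I back off, rise and check with a picture.

Emit:
step_arm(
  increments="-2.5 0 0 0 0 0; -3 0 0 0 0 0; 0 0 -5 0 0 0; 0 0 -5 0 0 0; 0 0 -5 0 0 0",
)

```text
time: 3.9
tool_pos: [0.4417, -0.0793, 0.2148]
ee_rot: [-3.141, -0.001, -0.152]
wrist_force: [0.6, -0.8, 0.1]
width: 0.0005
```

Emit:
step_arm(
  increments="0 0 -5 0 0 0; 0 0 -5 0 0 0; 0 0 -5 0 0 0; 0 0 -2 0 0 0; 0 0 0 0 0 0",
)

```text
time: 4.4
tool_pos: [0.4436, -0.0799, 0.3883]
ee_rot: [3.14, -0.011, -0.152]
wrist_force: [0.9, -1.0, -0.5]
width: 0.0007
```

Run:
```python
from h import *
import cv2
im=snapshot("scene")[175:325,225:425]
cv2.imwrite("pics/lev.png",cv2.cvtColor(cv2.resize(im,None,fx=4,fy=4,interpolation=cv2.INTER_CUBIC),cv2.COLOR_RGB2BGR))
o=get_obs();print(o["tool_pos"],o["ee_rot"])
```

```text
[ 0.44292943 -0.07978224  0.38522084] [ 3.14088391 -0.00535852 -0.1518832 ]
```

View pics/lev.png

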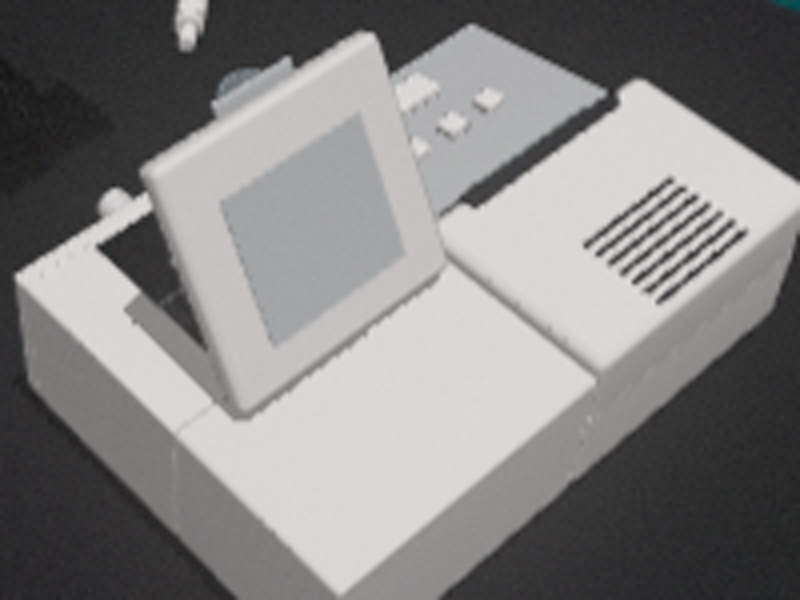

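The knob's outer end moved from about (57,165) to (100,205), roughly 50 mm of travel, so the lever is in. Nothing else moved. Now I go over the lid to stand behind it.

Emit:
step_arm(
  increments="5 0 0 0 0 0; 5 0 0 0 0 0; 5 0 0 0 0 0; 5 0 0 0 0 0; 5 0 0 0 0 0",
)

```text
time: 4.95
tool_pos: [0.6904, -0.1175, 0.3802]
ee_rot: [-3.141, 0.004, -0.152]
wrist_force: [1.3, 0.2, 1.6]
width: 0.0006
```

Run:
```python
from h import *
a=plane("scene",(57,165),.08);b=plane("scene",(100,205),.08);print("lever travel",np.linalg.norm(b-a),b-a)
o=get_obs();print(o["tool_pos"],o["ee_rot"],o["joint_positions"])
x=np.array([.7373,-.024,0]);print(R.from_euler("z",-.152).inv().apply(o["tool_pos"]-x))
```

```text
lever travel 0.05081064820720699 [ 5.00588730e-02 -8.70811173e-03 -1.11022302e-16]
[ 0.69036489 -0.11747373  0.3801648 ] [-3.14119772  0.00359771 -0.15199547] [-2.49481062e-01  5.28256758e-01  4.60993502e-01  5.14519697e-05
  2.15596146e+00  1.47333979e+00]
[-0.0322406 -0.0995027  0.3801648]
```

Lever travel measures 51 mm along +x. Next I descend behind the lid and follow its arc.

Emit:
step_arm(
  increments="0 0 4 0 0 0; 0 0 4 0 0 0; 0 0 3 0 0 0; 0 0 0 0 0 0; -1.9 0 0 0 0 0",
)

```text
time: 5.45
tool_pos: [0.6705, -0.1146, 0.2689]
ee_rot: [-3.141, 0.005, -0.152]
wrist_force: [1.5, 0.1, 0.6]
width: 0.0004
```

Emit:
step_arm(
  increments="-1.1 0 0.6 0 0 0; -1.2 0 0.7 0 0 0; -1 0 0.9 0 0 0; -1 0 0.9 0 0 0; 0 0 0 0 0 0",
)

```text
time: 5.95
tool_pos: [0.6263, -0.1077, 0.2432]
ee_rot: [3.142, -0.0, -0.152]
wrist_force: [0.2, 0.1, -0.6]
width: 0.0006
```

Emit:
step_arm(
  increments="-0.7 0 1.3 0 0 0; -0.7 0 1.3 0 0 0; -0.6 0 1.2 0 0 0; -0.6 0 1.2 0 0 0; 0 0 0 0 0 0",
)

```text
time: 6.45
tool_pos: [0.601, -0.1039, 0.192]
ee_rot: [-3.141, 0.002, -0.152]
wrist_force: [-0.9, -0.2, -0.7]
width: 0.0011
```

Emit:
step_arm(
  increments="-0.3 0 1.3 0 0 0; -0.3 0 1.3 0 0 0; 0 0 0.5 0 0 0; 0 0 0 0 0 0; 0 0 0 0 0 0",
)

```text
time: 6.95
tool_pos: [0.596, -0.1033, 0.1651]
ee_rot: [3.141, -0.004, -0.152]
wrist_force: [-3.9, 0.8, 13.4]
width: 0.0005
```

Emit:
step_arm(
  increments="0 0 0.3 0 0 0; 0 0 0 0 0 0",
)

```text
time: 7.15
tool_pos: [0.5961, -0.1033, 0.165]
ee_rot: [3.141, -0.006, -0.152]
wrist_force: [-7.3, 2.1, 20.8]
width: 0.0009
```

Emit:
step_arm(
  increments="0 0 -3 0 0 0; 0 0 -4 0 0 0; -0.7 -5 0 0 0 0; 0 -5 0 0 0 0; 0 0 0 0 0 0",
)

```text
time: 7.65
tool_pos: [0.6041, 0.0018, 0.228]
ee_rot: [-3.139, 0.0, -0.145]
wrist_force: [-0.1, -0.8, 0.1]
width: 0.0002
```

Run:
```python
from h import *
import cv2
im=snapshot("scene")[175:325,225:425]
cv2.imwrite("pics/lid.png",cv2.cvtColor(cv2.resize(im,None,fx=4,fy=4,interpolation=cv2.INTER_CUBIC),cv2.COLOR_RGB2BGR))
o=get_obs();print(o["tool_pos"],o["ee_rot"],o["wrist_force"])
```

```text
[ 0.60381851 -0.00105009  0.22754429] [-3.14150954e+00  1.01272309e-03 -1.47531309e-01] [ 0.13595814 -1.37915131 -0.09794868]
```

View pics/lid.png

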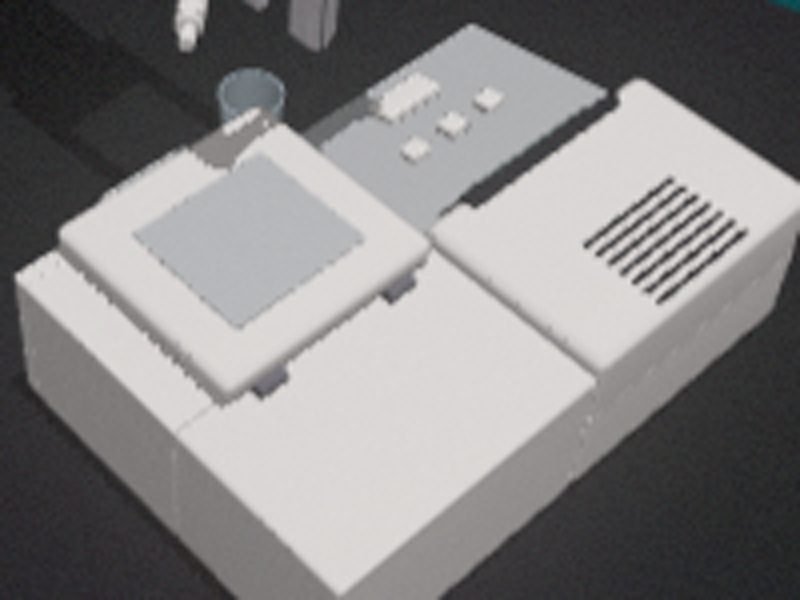

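The lid lies level on its seat, and the zero key is now in full view at about (405,94). I triangulate it.

Run:
```python
from h import *
P,e=tri((150,350),(405,93));print(P,e)
f=lambda p:R.from_euler("z",-.152).inv().apply(p-np.array([.7373,-.024,0]))
o=get_obs();print(f(P),f(o["tool_pos"]),f(plane("top",(150,350),.106)))
print("lid corners upper face",[f(plane("scene",p,.165)) for p in((62,235),(230,397),(430,240))])
```

```text
[0.61583215 0.1077265  0.10697219] 0.0023863722577276212
[-0.14001277  0.11181562  0.10697219] [-0.13541745  0.00247415  0.22754429] [-0.14062358  0.11100021  0.106     ]
lid corners upper face [array([-0.15593585, -0.18759207,  0.165     ]), array([ 0.00672985, -0.19093171,  0.165     ]), array([ 0.00115375, -0.01644876,  0.165     ])]
```

Emit:
step_arm(
  increments="-0.5 -4 0 0 0 0; 0 -4 0 0 0 0; 0 -2.9 0 0 0 0; 0 0 0 0 0 0; 0 0 0 0 0 0",
)

```text
time: 8.2
tool_pos: [0.6153, 0.1038, 0.2274]
ee_rot: [3.14, 0.001, -0.152]
wrist_force: [-0.5, 0.1, 1.3]
width: 0.0005
```

Emit:
step_arm(
  increments="0 0 4 0 0 0; 0 0 4 0 0 0; 0 0 2.2 0 0 0; 0 0 0 0 0 0; 0 0 0 0 0 0",
)

```text
time: 8.7
tool_pos: [0.6156, 0.103, 0.1267]
ee_rot: [3.141, 0.0, -0.154]
wrist_force: [-0.3, 0.2, 0.4]
width: 0.0008
```

Emit:
step_arm(
  increments="0 0 1 0 0 0; 0 0 0.6 0 0 0; 0 0 0.4 0 0 0; 0 0 0.3 0 0 0; 0 0 0 0 0 0",
)

```text
time: 9.2
tool_pos: [0.6168, 0.1044, 0.1065]
ee_rot: [3.142, -0.005, -0.152]
wrist_force: [-0.9, -1.1, 7.9]
width: 0.0002
```

Emit:
step_arm(
  increments="0 0 0.2 0 0 0; 0 0 0 0 0 0; 0 0 0 0 0 0",
)

```text
time: 9.5
tool_pos: [0.6169, 0.1044, 0.1062]
ee_rot: [-3.142, -0.006, -0.152]
wrist_force: [-2.7, -1.9, 11.9]
width: 0.0006
```

Force of 12 N is well above the 4.2 N bottoming value, but z stopped about 2.5 mm higher than predicted. I back off in small steps to see whether the key's spring (4.2 to 1.4 N over 4 mm) shows up.

Emit:
step_arm(
  increments="0 0 -0.3 0 0 0; 0 0 0 0 0 0; 0 0 0 0 0 0",
)

```text
time: 9.8
tool_pos: [0.6167, 0.1044, 0.1064]
ee_rot: [3.142, -0.004, -0.152]
wrist_force: [0.2, -2.4, 7.2]
width: 0.0004
```

Emit:
step_arm(
  increments="0 0 -0.15 0 0 0; 0 0 0 0 0 0; 0 0 0 0 0 0",
)

```text
time: 10.1
tool_pos: [0.6164, 0.1046, 0.1065]
ee_rot: [-3.142, -0.003, -0.152]
wrist_force: [2.1, -1.4, 5.7]
width: 0.0005
```

Emit:
step_arm(
  increments="0 0 -0.15 0 0 0; 0 0 0 0 0 0; 0 0 0 0 0 0",
)

```text
time: 10.4
tool_pos: [0.6155, 0.1049, 0.1073]
ee_rot: [-3.141, -0.0, -0.152]
wrist_force: [2.6, -0.6, 3.7]
width: 0.0002
```

Emit:
step_arm(
  increments="0 0 -0.2 0 0 0; 0 0 0 0 0 0; 0 0 0 0 0 0",
)

```text
time: 10.7
tool_pos: [0.615, 0.1049, 0.109]
ee_rot: [3.142, 0.001, -0.152]
wrist_force: [1.7, 0.4, 2.8]
width: 0.0005
```

Emit:
step_arm(
  increments="0 0 -0.3 0 0 0; 0 0 0 0 0 0; 0 0 0 0 0 0",
)

```text
time: 11.0
tool_pos: [0.6145, 0.1049, 0.1115]
ee_rot: [3.141, 0.003, -0.152]
wrist_force: [-0.6, 0.0, 0.4]
width: 0.0002
```

The spring profile shows clearly: hard stop at z 0.1065, 3.7 N at 0.1073, 2.8 N at 0.109, free by 0.1115. So the key bottomed and came back up. I retreat and take a final look.

Emit:
step_arm(
  increments="0 0 -3 0 0 0; 0 0 -4 0 0 0; 0 0 -5 0 0 0; -5 0 -3 0 0 0; -5 0 0 0 0 0",
)

```text
time: 11.5
tool_pos: [0.5253, 0.1189, 0.2623]
ee_rot: [-3.139, -0.007, -0.153]
wrist_force: [-0.0, 0.4, 0.8]
width: 0.0002
```

Emit:
step_arm(
  increments="-5 0 0 0 0 0; -5 0 0 0 0 0; -5 0 0 0 0 0; 0 0 0 0 0 0; 0 0 0 0 0 0",
)

```text
time: 12.0
tool_pos: [0.3747, 0.1417, 0.2583]
ee_rot: [-3.141, -0.001, -0.151]
wrist_force: [-0.6, -0.5, -0.8]
width: 0.0007
```

Run:
```python
from h import *
import cv2
s=snapshot("scene"); cv2.imwrite("pics/end.png",cv2.cvtColor(np.hstack([cv2.resize(s[150:300,190:390],None,fx=2,fy=2),cv2.resize(snapshot("top")[120:270,200:400],None,fx=2,fy=2)]),cv2.COLOR_RGB2BGR))
o=get_obs();print(o["time"],o["tool_pos"],o["wrist_force"])
```

```text
12.1 [0.37613438 0.14149285 0.25798455] [ 0.51797056 -0.49007481  0.39702321]
```

View pics/end.png

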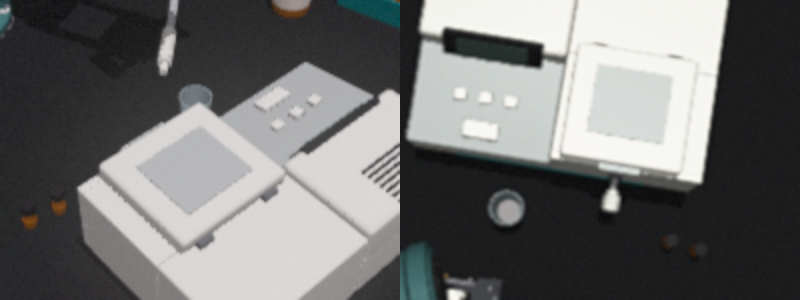

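The final picture shows the lid flat and the knob pulled in at top panel (612,200). The zero key is up at (480,130), and the beaker and vials are where they were. I'm handing in.

```bash
python3 -c "
from bench import *
print(close_job())"
```

```text
the job is handed in; nothing more can be done
None
```

The job is done and handed in at about 12 s of the 54 s allowed. I pushed the lever in, shut the lid, then pressed and released the zero key, all with closed fingertips.

- **Lever:** the pictures give 51 mm of travel against the stated 50 mm. At the inner stop the arm stood still while the force rose.
- **Lid:** it stopped with its upper face at z = 0.165 m, as expected when shut. It held there as I pressed harder (about 21 N), and it looks level in the pictures.
- **Zero key:** it reached a hard stop with 12 N on the tool. As I backed off, the force fell through the spring's range to nothing over about 4–5 mm, so the key was fully down and came back up.
- **Other things:** the last picture shows the beaker and vials in place, and the small keys were left alone. The arm stands clear with no contact force. I didn't look again at the flask, cuvette box or reagent bottle, but the arm passed well above or away from them.

One check disagreed: the key bottomed about 2.5 mm higher than I predicted from the pictures. The spring forces as I backed off showed it was the key itself that had bottomed.

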